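# Bed a brass angle into the soldering fence and hold it there

### The arm

A 7-joint arm with a two-finger parallel gripper is mounted at the origin on the work surface. World frame = base frame: x ahead of the robot, y to its left, z up, the work surface at z = 0. Lengths are in m, angles in rad, forces in N, time in s.
With the tool pointing down it reaches from about 0.4 to 0.9 m from the base axis. Payload 5.6 kg.
Tool frame: the origin (TCP) lies at the very end of the fingers, on their centre line; the grasp point (between the pads) lies robot.pinch_z behind it (robot.pinch_z is the distance from the TCP to the grasp point, in m); z points along the fingers, y is the line along which they close (so a half turn about z gives the same grasp; the last joint's range is limited). The gripper opens to 92 mm and grips with 3 to 60 N. Pads are 20 mm wide; open, the fingers measure 128 mm over their backs; the gripper's body (75 mm by 189 mm) begins 69 mm behind the grasp point.
Start: joints at [-1.361, 0.468, -0.012, 1.603, 0.006, 1.071, -0.056], TCP at [0.163, 0.629, 0.215] pointing down, gripper open.
Joint ranges: [-2.53, 2.53], [-0.31, 2.02], [-1.57, 1.55], [0.28, 2.44], [-1.29, 4.43], [0.15, 1.84], [-2.92, 2.92]. Speed limits (rad/s): [2.57, 2.57, 3.14, 3.14, 3.14, 3.14, 3.14].

### API

Orientations are given as a unit quaternion [x, y, z, w].
In Python, from workcell import robot, optics, nets gives the robot as it stands.
- The arm moves only by the tool arm_command, never from a script. Its argument "deltas" is a list of rows, each a list of 2 entries, a list of its own where there are three numbers: the shift along the tool's x, y, z scaled (see below), then the turn about the tool's z scaled (see below). A call has exactly 10 rows; each row is the pose to reach, as a shift and turn from the pose commanded when the call began, along the tool's axes at that moment; what a row does not reach only later rows make up. The controller multiplies each number of a shift by 250 mm and each number of a turn by 0.5 rad. A row lasts 1/12 s, in which the tool goes at most 41.7 mm and 7.16 degrees, less where a joint would pass 70% of its speed; a pose out of reach is approached as far as the arm can. A call with a number of a shift or a turn outside -1 to 1 is refused whole. A call with a gripper value outside its range is refused whole. "claw" is the closure, from 0 (fully open) to 1 (shut), set as the call begins (left out, the last holds). The fingers move at their own pace and stop on an object; the grip force is fixed at half the most. Time passes only in rows, so rows that repeat a pose let the fingers close, or fill a call up. It gives the time, the measured TCP pose, the force, the opening and the grip force at its end, in the units of the state.
- robot.sense(): the state, without advancing time (a new reading comes with each control period).
- optics.capture(name): name is "scene" or "top"; returns a dict with "img" (400x640x3 uint8, red, green, blue), "fx", "fy", "cx", "cy" (pixels), "world_to_cam" (4x4, takes a point from world to camera coordinates). Camera axes: x right, y down, z forward; pixel columns grow to the right and rows downward; lengths in m; the calibration is good to about 2 mm. A picture is of the moment at which its call begins. There is no depth.
- robot.finish_job(): hands the job in; it is judged then, once.
Trained networks look in the newest picture that a camera, given by its name, has taken for a name from the list of things; names that differ only in an ending like _2 or _b are one class to them, and where a whole thing is asked for, a point or a joint stands for the part that bears it (a point fixed in the world has none). Each returns a list of dicts, best first, with "confidence" (0 to 1); they miss things now and then, are a little off and sometimes report something else, mostly with a low value. They report only what shows in the picture. A call takes as long as a camera call. They do not tell look-alikes from the thing itself.
- nets.find_in(camera, label): "rect" ([left, top, right, bottom] in pixels, round what is visible of it).
- nets.trace(camera, label): "region" (400x640 bool, what is visible of it) and "rect" ([left, top, right, bottom] in pixels, round what is visible of it).
- nets.spot_point(camera, label): "centre" ([column, row] in pixels: a listed point, or the origin of a listed thing).
The state is a dict: "time_s": time; "joints": joint angles; "qvel": joint speeds; "joint_efforts": joint torques, N m; "tool_pos": TCP position; "tool_rot": TCP orientation; "force": force on the tool from outside, world axes, zero at the start; "ft_torque": the same for the moment, N m; "gripper_width": finger opening in m; "finger_force": force on a finger pad.
Only numpy, scipy, OpenCV 4.12 (cv2) and the standard library are available. Lean on these libraries where they do the work, as an engineer would, in place of code of your own. Each camera call takes 0.05 s, during which the arm holds its last target. There are 200 camera calls.

### The job

Take the ball-ended burnisher out of its block and, touching the brass angle with nothing but the burnisher, push it back until its upright leg lies flush along the steel fence. Keeping the angle there, run the ball slowly and steadily (about 3 cm/s) along the inside corner of the angle from its left end to its right end as the robot sees it, then come back to the middle of its length and press diagonally, down and towards the fence at once, with about 10 N each way, so that fence and board both take the push. Finish while still holding the burnisher and that push, and leave the jar, the cup and the file where they are.

Things in the scene. Friction and masses are not known exactly. Their poses are not given: they have to be found in the camera images.
- burnisher: Loose hand burnisher upright in the stand, 105 mm long, 60 g. Origin: lowest point of its ball end, on its axis; z up along the tool. 8 mm steel ball end, 7 mm steel shank up to z = 45 mm, then a square wooden handle 18 x 18 mm from z = 45 to 105 mm, flats facing its own x and y. The handle's underside rests on the stand; pull straight up 50 mm to free it.
- ball (a point): Centre of the burnisher's 8 mm ball end, 4 mm above the burnisher's origin, on its axis.
- stand: Fixed dark wooden block 70 x 70 x 47 mm high with one 12 mm hole down its middle, in which the burnisher stands. Origin: centre of its underside, on the bench.
- plate: Fixed grey soldering board with steel edges, 200 mm (its x) x 300 mm (its y) x 12 mm high. Origin: centre of its underside, on the bench; its top is 12 mm higher.
- fence: Fixed steel bar on the board, 220 mm long (its y), 20 mm deep, 25 mm high, on the side away from the robot. Origin: bottom edge of its front face (towards the robot and the angle), mid-length, at the board's top; x points into the fence, y along the face to the robot's left, z up. The front face is the plane x = 0.
- angle: Loose brass L-section 130 mm long (y), 310 g, on the board up to 60 mm short of the fence, askew. Flat leg: x -50 to 0 mm, 4 mm thick. Upright leg on the fence side: x -4 to 0 mm, 24 mm high. Origin: outer bottom edge (heel), mid-length; x out through the upright leg to the fence, y to the robot's left, z up. The back of the upright leg is the plane x = 0.
- corner (a point): Mid-length point of the angle's inside corner (x = -4 mm, z = 4 mm in the angle's frame); the corner runs 65 mm either way along the angle's y. A ball of 8 mm fully in it has its centre 4 mm up and 4 mm to the robot's side of this line. Pushed low, near the flat leg, the angle slides; pushed higher it may tip forward.
- jar: Amber glass jar with black cap, 60 mm diameter, 100 mm high, loose bystander beside the work. Origin: centre of its underside.
- cup: Loose white cup, 80 mm diameter, 85 mm high, bystander beside the work. Origin: centre of its underside.
- file: Loose file lying on the bench beyond the board, bystander, 250 mm long along its x: wooden handle 24 mm thick from x = -100 to 0 mm, steel blade from 0 to 150 mm. Origin: on the bench under the handle's front end.
Not all that is in view belongs to the job. There is more than one size of the angle; the job needs the largest.

How it is judged:
By the outcome, as a careful person would: the job done as asked, in the order asked, and still so for the second after the job is handed in, while the arm keeps its last pose, push and grip.
It also fails if it takes over 66 s, if anything falls off the work surface, if the arm or the gripper's body presses on something with over 40 N, if the wrist force passes 120 N, or if a joint passes its speed limit or range.

## Working session

There is one attempt and no reset: what is moved stays moved. The work goes in short steps, Python scripts to look and compute and a tool call to move; the robot and the scene stay as the last step left them, time stands still between calls to the robot, and variables do not carry over. Pictures are saved under pics/ and viewed, at most 10 in all, crops included, and the job is handed in when it is done.

Besides the shell and the picture viewer there is one more tool, called in YAML: its name, and indented under it one key for each argument. arm_command: Moves the arm, as the interface text tells. Shifts and turns lie within -1 to 1; 1 stands for 250 mm of shift or 0.5 rad of turn. Its arguments: {"type":"object","properties":{"deltas":{"type":"array"},"claw":{"type":"number"}},"required":["deltas"]}

```bash
mkdir -p pics; ls
cat > h.py <<'E'
import numpy as np, cv2
from workcell import robot, optics, nets
def ray(c,px):
    M=np.array(c["world_to_cam"]);R=M[:3,:3];t=M[:3,3]
    d=R.T@np.array([(px[0]-c["cx"])/c["fx"],(px[1]-c["cy"])/c["fy"],1]);return -R.T@t,d
def atz(c,px,z):
    o,d=ray(c,px);return o+d*(z-o[2])/d[2]
def proj(c,p):
    M=np.array(c["world_to_cam"]);q=M[:3,:3]@np.array(p)+M[:3,3]
    return np.array([c["fx"]*q[0]/q[2]+c["cx"],c["fy"]*q[1]/q[2]+c["cy"]])
E
python3 - <<'E'
from h import *
np.set_printoptions(precision=4,suppress=True)
for n in ["scene","top"]:
    c=optics.capture(n);cv2.imwrite(f"pics/{n}0.png",c["img"][:,:,::-1])
    o,_=ray(c,(0,0));print(n,o,c["fx"])
    for l,z in [("burnisher",.0),("stand",0),("plate",0),("fence",.012),("angle",.012),("corner",.016),("jar",0),("cup",0),("file",0)]:
        r=nets.spot_point(n,l)
        print(l,[(np.round(d["centre"]),round(d["confidence"],2),atz(c,d["centre"],z)[:2]) for d in r])
print(robot.sense(),robot.pinch_z)
E
```

```text
pics
scene [1.1341 0.5191 0.5962] 393.3583244575813
burnisher []
stand [(array([287., 196.]), 0.85, array([ 0.5131, -0.1644]))]
plate [(array([367., 246.]), 0.8, array([0.5367, 0.1286]))]
fence [(array([359., 258.]), 0.75, array([0.5924, 0.1474]))]
angle [(array([376., 248.]), 0.94, array([0.5404, 0.1561])), (array([362., 325.]), 0.72, array([0.7335, 0.2604])), (array([431., 215.]), 0.71, array([0.3405, 0.1835]))]
corner [(array([431., 215.]), 0.97, array([0.3448, 0.1851])), (array([358., 321.]), 0.81, array([0.7331, 0.2523])), (array([374., 245.]), 0.76, array([0.5401, 0.1483]))]
jar [(array([193., 182.]), 0.71, array([ 0.6461, -0.4267]))]
cup [(array([472., 331.]), 0.86, array([0.6006, 0.4126])), (array([288., 196.]), 0.15, array([ 0.509 , -0.1646]))]
file [(array([247., 257.]), 0.62, array([ 0.748 , -0.0491]))]
top [0.4403 0.0197 1.1726] 397.4107957726347
burnisher [(array([374., 220.]), 0.57, array([ 0.511 , -0.1597])), (array([338., 138.]), 0.19, array([ 0.7586, -0.0546]))]
stand [(array([377., 226.]), 0.68, array([ 0.4939, -0.1681]))]
plate [(array([273., 212.]), 0.7, array([0.
[... 544 characters left out ...]
71., 213.]), 0.16, array([0.5282, 0.1432]))]
file [(array([340., 137.]), 0.55, array([ 0.7617, -0.0588])), (array([467., 177.]), 0.5, array([ 0.6413, -0.4434]))]
{'time_s': 1.0, 'joints': array([-1.361 ,  0.4675, -0.0116,  1.6027,  0.006 ,  1.0714, -0.0563]), 'qvel': array([-0.0006,  0.    ,  0.0008, -0.0015,  0.0001, -0.0012, -0.0015]), 'joint_efforts': array([ -0.0005, -52.0429,  -0.0121, -24.4063,  -0.0565,   0.0112,
         0.    ]), 'tool_pos': array([0.1626, 0.6293, 0.2146]), 'tool_rot': array([0.1261, 0.992 , 0.    , 0.    ]), 'force': array([-0.1049,  0.4341, -0.7524]), 'ft_torque': array([-0.0342, -0.0052, -0.0212]), 'finger_force': 0.0, 'gripper_width': 0.09242027283528373} 0.0187
```

Run:
```python
import cv2
a=cv2.imread("pics/top0.png")[110:310,120:500];cv2.imwrite("pics/top0c.png",cv2.resize(a,None,fx=2.1,fy=2.1,interpolation=cv2.INTER_CUBIC))
b=cv2.imread("pics/scene0.png")[150:400,150:530];cv2.imwrite("pics/scene0c.png",cv2.resize(b,None,fx=2.1,fy=2.1,interpolation=cv2.INTER_CUBIC))
```

```text
(no output)
```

View pics/top0c.png

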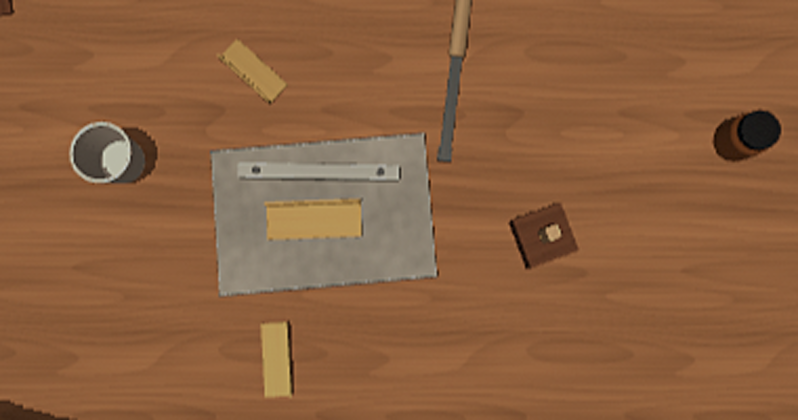

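View pics/scene0c.png

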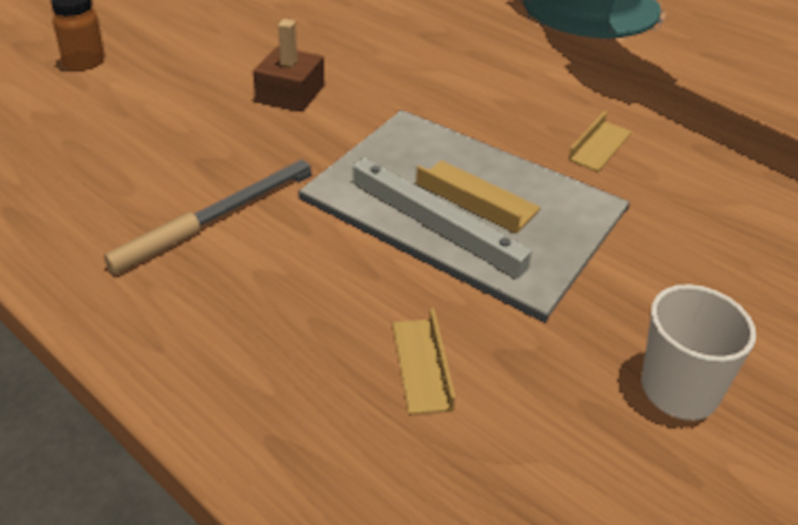

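The top view shows three brass angles: on the board at (269,206), beyond the board at (239,148), and before it at (258,281). The one on the board is the largest (about 45 px long against about 37), lies before the fence and is askew, so it is the one meant. The enlarged crop confirms this. The burnisher stands in the block at about (383,221), the jar is far right, the cup far left, and the file is right of and beyond the board.

Next I fit poses by matching silhouettes in both views.

```bash
cat > fit.py <<'E'
from h import *
from scipy.optimize import minimize
def box(x0,x1,y0,y1,z0,z1): return np.array([[x,y,z] for x in(x0,x1) for y in(y0,y1) for z in(z0,z1)])
G={"stand":[box(-.035,.035,-.035,.035,0,.047)],"plate":[box(-.1,.1,-.15,.15,0,.012)],
 "fence":[box(0,.02,-.11,.11,.012,.037)],
 "angle":[box(-.05,0,-.065,.065,.012,.016),box(-.004,0,-.065,.065,.012,.036)],
 "burnisher":[box(-.009,.009,-.009,.009,.047,.107)]}
S=4
def sil(c,parts,p):
    m=np.zeros((400*S,640*S),np.uint8);cs,sn=np.cos(p[2]),np.sin(p[2])
    for b in parts:
        w=np.c_[p[0]+cs*b[:,0]-sn*b[:,1],p[1]+sn*b[:,0]+cs*b[:,1],b[:,2]]
        q=np.array([proj(c,x) for x in w])
        h=cv2.convexHull(((q+.5)*S).astype(np.float32)).round().astype(np.int32)
        cv2.fillConvexPoly(m,h,1)
    return cv2.resize(m.astype(np.float32),(640,400),interpolation=cv2.INTER_AREA)
def masks(caps,lab,p0):
    out=[]
    for n,c in caps.items():
        rs=nets.trace(n,lab)
        if not rs: continue
        ref=sil(c,G[lab],p0)
        r=max(rs,key=lambda r:(ref*r["region"]).sum()/np.maximum(ref,r["region"]).sum())
        out.append((n,c,r["region"].astype(np.float32),r["confidence"]))
    return out
def fit(ms,lab,p0):
    def cost(u):
        p=np.array(p0)+np.array(u)*[.01,.01,.05]
        return sum(np.abs(sil(c,G[lab],p)-m).sum()/m.sum() for _,c,m,_ in ms)
    r=minimize(cost,[0,0,0],method="Nelder-Mead",options=dict(initial_simplex=[[-.7,-.7,-1],[1.5,0,0],[0,1.5,0],[0,0,2]],xatol=.01,fatol=1e-4))
    return np.array(p0)+r.x*[.01,.01,.05],r.fun
E
cat > m1.py <<'E'
from fit import *
np.set_printoptions(precision=4,suppress=True)
caps={n:optics.capture(n) for n in("scene","top")}
for l,p in {"plate":(.534,.133,.06),"fence":(.587,.146,.06),"angle":(.555,.15,0.),"stand":(.503,-.166,.3),"burnisher":(.503,-.166,.3)}.items():
    ms=masks(caps,l,p);print(l,[(n,round(k,2)) for n,_,_,k in ms])
    if ms:
        print("  both",*fit(ms,l,p))
        for m in ms: print("  ",m[0],*fit([m],l,p))
E
python3 m1.py
```

```text
plate [('scene', 0.77), ('top', 0.89)]
  both [0.533  0.1336 0.0882] 0.6737834215164185
   scene [0.5345 0.1332 0.0933] 0.39372724294662476
   top [0.5327 0.1358 0.0915] 0.26830193400382996
fence [('scene', 0.74), ('top', 0.64)]
  both [ 0.5788  0.1402 -0.0125] 0.18879804015159607
   scene [ 0.5787  0.1381 -0.0112] 0.06725595891475677
   top [ 0.5788  0.1435 -0.0126] 0.09301839768886566
angle [('scene', 0.97), ('top', 0.6)]
  both [0.549  0.1489 0.0393] 1.947346568107605
   scene [-3.6821 -1.83    0.3023] 1.0
   top [0.549  0.1488 0.0523] 0.06493190675973892
stand [('scene', 0.66), ('top', 0.86)]
  both [ 0.5024 -0.1694  0.3575] 0.29507946968078613
   scene [ 0.5032 -0.1711  0.3187] 0.1284358650445938
   top [ 0.5015 -0.1679  0.3517] 0.1315104216337204
burnisher [('scene', 0.54), ('top', 0.64)]
  both [ 0.5026 -0.169   0.354 ] 0.4629230201244354
   scene [ 0.5018 -0.1722  0.3404] 0.1867690086364746
   top [ 0.5023 -0.1686  0.3423] 0.2325819730758667
```

arm_command:
  deltas:
    - [[-0.97,-0.57,0],1]
    - [[-0.97,-0.57,0],1]
    - [[-0.97,-0.57,0],1]
    - [[-0.97,-0.57,0],1]
    - [[-0.97,-0.57,0],1]
    - [[-0.97,-0.57,0],1]
    - [[-0.97,-0.57,0],1]
    - [[-0.97,-0.57,0],1]
    - [[-0.97,-0.57,0],1]
    - [[-0.97,-0.57,0],1]

```text
time_s: 2.43
tool_pos: [0.3611, 0.4315, 0.2147]
tool_rot: [0.367, 0.93, 0.0, -0.0]
force: [-0.5, 1.3, 0.2]
gripper_width: 0.0916
finger_force: 0.0
```

```bash
cat > plan.py <<'E'
import sys
from h import *
from scipy.spatial.transform import Rotation as Ro
s=robot.sense();R=Ro.from_quat(s["tool_rot"]).as_matrix();p=s["tool_pos"]
yaw=np.arctan2(R[1,1],R[0,1])
np.set_printoptions(precision=4,suppress=True)
print("t",round(s["time_s"],2),"p",p,"zt",R[:,2],"closeyaw",round(yaw,4),"F",s["force"],"w",round(s["gripper_width"],4),"ff",round(s["finger_force"],1),"j",s["joints"].round(2))
if len(sys.argv)>3:
    d=R.T@(np.array(list(map(float,sys.argv[1:4])))-p)/.25
    t=""
    if len(sys.argv)>4: t=(-((float(sys.argv[4])-yaw+np.pi/2)%np.pi-np.pi/2))/.5
    print("delta units",d.round(3),"turn",t)
E
python3 plan.py .5025 -.169 .15 .35
```

```text
t 2.43 p [0.3611 0.4315 0.2147] zt [-0.0004  0.0008 -1.    ] closeyaw 0.8186 F [-0.5495  1.2772  0.1697] w 0.0916 ff 0.0 j [-1.07  0.32  0.17  1.83 -0.06  1.   -0.06]
delta units [-2.054 -1.367  0.257] turn 0.9372687143644045
```

arm_command:
  deltas:
    - [[-1,-0.66,0],0.94]
    - [[-1,-0.66,0],0.94]
    - [[-1,-0.66,0],0.94]
    - [[-1,-0.66,0],0.94]
    - [[-1,-0.66,0],0.94]
    - [[-1,-0.66,0],0.94]
    - [[-1,-0.66,0],0.94]
    - [[-1,-0.66,0],0.94]
    - [[-1,-0.66,0],0.94]
    - [[-1,-0.66,0],0.94]

```text
time_s: 3.27
tool_pos: [0.4311, 0.1413, 0.2147]
tool_rot: [0.573, 0.819, 0.0, -0.0]
force: [0.9, 0.3, -0.2]
gripper_width: 0.0922
finger_force: 0.0
```

```bash
python3 plan.py .5025 -.169 .15 .35
```

```text
t 3.27 p [0.4311 0.1413 0.2147] zt [ 0.0001  0.0008 -1.    ] closeyaw 0.35 F [ 0.885   0.2705 -0.1966] w 0.0922 ff 0.0 j [-0.78  0.13  0.42  2.09 -0.06  0.94  0.03]
delta units [-1.264 -0.157  0.258] turn 9.707346613208045e-06
```

arm_command:
  deltas:
    - [[-1,-0.16,0],0]
    - [[-1,-0.16,0],0]
    - [[-1,-0.16,0],0]
    - [[-1,-0.16,0],0]
    - [[-1,-0.16,0],0]
    - [[-1,-0.16,0],0]
    - [[-1,-0.16,0],0]
    - [[-1,-0.16,0],0]
    - [[-1,-0.16,0],0]
    - [[-1,-0.16,0],0]

```text
time_s: 4.1
tool_pos: [0.4793, -0.1062, 0.2142]
tool_rot: [0.572, 0.82, 0.0, -0.001]
force: [0.1, -1.0, -0.3]
gripper_width: 0.0917
finger_force: 0.0
```

```bash
python3 plan.py .5025 -.169 .053 .35
```

```text
t 4.1 p [ 0.4793 -0.1062  0.2142] zt [-0.0008  0.0009 -1.    ] closeyaw 0.3528 F [ 0.0536 -0.9928 -0.278 ] w 0.0917 ff 0.0 j [-0.39  0.21  0.62  2.02 -0.15  0.96  0.66]
delta units [-0.269  0.     0.644] turn 0.0056423603952509005
```

arm_command:
  deltas:
    - [[-0.15,0,0],0]
    - [[-0.269,0,0.05],0]
    - [[-0.269,0,0.15],0]
    - [[-0.269,0,0.25],0]
    - [[-0.269,0,0.35],0]
    - [[-0.269,0,0.45],0]
    - [[-0.269,0,0.54],0]
    - [[-0.269,0,0.6],0]
    - [[-0.269,0,0.642],0]
    - [[-0.269,0,0.642],0]

```text
time_s: 4.93
tool_pos: [0.5011, -0.17, 0.0522]
tool_rot: [0.573, 0.82, -0.0, -0.002]
force: [-0.2, 0.2, -0.4]
gripper_width: 0.0919
finger_force: 0.0
```

```bash
python3 plan.py .5025 -.169 .0525 .35
```

```text
t 4.93 p [ 0.5011 -0.17    0.0522] zt [-0.0035  0.0016 -1.    ] closeyaw 0.3512 F [-0.2197  0.2462 -0.3573] w 0.0919 ff 0.0 j [-0.14  0.54  0.52  2.03 -0.42  0.67  1.  ]
delta units [ 0.002  0.007 -0.001] turn 0.002300188117029034
```

arm_command:
  deltas:
    - [[0,0.005,0],0]
    - [[0,0.005,0],0]
    - [[0,0.005,0],0]
    - [[0,0.005,0],0]
    - [[0,0.005,0],0]
    - [[0,0.005,0],0]
    - [[0,0.005,0],0]
    - [[0,0.005,0],0]
    - [[0,0.005,0],0]
    - [[0,0.005,0],0]
  claw: 1

```text
time_s: 5.77
tool_pos: [0.5031, -0.1721, 0.0541]
tool_rot: [0.574, 0.819, 0.0, 0.0]
force: [0.6, 0.1, -0.0]
gripper_width: 0.0276
finger_force: 0.0
```

```bash
python3 plan.py
```

```text
t 5.77 p [ 0.5031 -0.1721  0.0541] zt [ 0. -0. -1.] closeyaw 0.3479 F [ 0.5873  0.1326 -0.0026] w 0.0276 ff 0.0 j [-0.14  0.54  0.52  2.03 -0.42  0.67  1.  ]
```

arm_command:
  deltas:
    - [[0.012,0,0.006],0]
    - [[0.012,0,0.006],0]
    - [[0.012,0,0.006],0]
    - [[0.012,0,0.006],0]
    - [[0.012,0,0.006],0]
    - [[0.012,0,0.006],0]
    - [[0.012,0,0.006],0]
    - [[0.012,0,0.006],0]
    - [[0.012,0,0.006],0]
    - [[0.012,0,0.006],0]
  claw: 1

```text
time_s: 6.6
tool_pos: [0.5021, -0.1693, 0.0526]
tool_rot: [0.574, 0.819, 0.0, 0.0]
force: [-0.4, 0.4, -0.5]
gripper_width: 0.0179
finger_force: 30.0
```

```bash
python3 plan.py
```

```text
t 6.6 p [ 0.5021 -0.1693  0.0526] zt [ 0.0001  0.     -1.    ] closeyaw 0.3479 F [-0.4353  0.3767 -0.5447] w 0.0179 ff 30.0 j [-0.15  0.54  0.52  2.04 -0.42  0.67  0.99]
```

arm_command:
  deltas:
    - [[0,0,-0.06],0]
    - [[0,0,-0.12],0]
    - [[0,0,-0.18],0]
    - [[0,0,-0.24],0]
    - [[0,0,-0.3],0]
    - [[0,0,-0.36],0]
    - [[0,0,-0.36],0]
    - [[0,0,-0.36],0]
    - [[0.1,0,-0.36],0]
    - [[0.2,0,-0.36],0.1]

```text
time_s: 7.43
tool_pos: [0.4842, -0.1228, 0.1416]
tool_rot: [0.596, 0.803, -0.001, -0.0]
force: [0.8, 1.4, -1.8]
gripper_width: 0.0175
finger_force: 30.0
```

```bash
python3 plan.py .518 .149 .12 -.012
```

```text
t 7.43 p [ 0.4842 -0.1228  0.1416] zt [-0.0013 -0.0007 -1.    ] closeyaw 0.2946 F [ 0.8201  1.4461 -1.7506] w 0.0175 ff 30.0 j [-0.34  0.35  0.63  2.06 -0.28  0.81  0.75]
delta units [1.001 0.445 0.085] turn 0.6132993137699501
```

arm_command:
  deltas:
    - [[0.12,0.05,0],0.1]
    - [[0.25,0.11,0],0.2]
    - [[0.38,0.17,0],0.3]
    - [[0.51,0.23,0],0.4]
    - [[0.64,0.29,0],0.5]
    - [[0.77,0.35,0],0.61]
    - [[0.9,0.4,0],0.61]
    - [[0.99,0.445,0],0.61]
    - [[0.99,0.445,0],0.61]
    - [[0.99,0.445,0],0.61]

```text
time_s: 8.27
tool_pos: [0.5178, 0.1482, 0.1411]
tool_rot: [0.708, 0.706, -0.001, -0.0]
force: [-0.5, -1.6, -0.7]
gripper_width: 0.0178
finger_force: 30.0
```

```bash
python3 plan.py .518 .149 .0755 -.012; sed -i 's/,"stand":(.503.*items/}.items/' m1.py
python3 - <<'E'
from h import *
from workcell import optics
for n in("scene","top"):
    c=optics.capture(n);cv2.imwrite(f"pics/{n}1.png",c["img"][:,:,::-1])
    rs=nets.trace(n,"angle");print([(r["rect"],round(r["confidence"],2)) for r in rs]); print([(r["rect"],r["confidence"]) for r in nets.trace(n,"burnisher")])
b=cv2.imread("pics/scene1.png")[130:330,250:510];cv2.imwrite("pics/scene1c.png",cv2.resize(b,None,fx=3,fy=3,interpolation=cv2.INTER_CUBIC))
E
```

```text
t 8.27 p [0.5178 0.1482 0.1411] zt [-0.0019 -0.0014 -1.    ] closeyaw -0.0035 F [-0.5227 -1.6462 -0.6865] w 0.0178 ff 30.0 j [-0.83  0.42  0.61  1.97 -0.31  0.85 -0.05]
delta units [0.003 0.001 0.262] turn 0.016967974627955407
[([423.0, 205.1, 450.4, 229.4], 0.93), ([352.7, 225.0, 407.2, 259.1], 0.69), ([336.9, 297.5, 365.9, 348.7], 0.69)]
[([457.9, 281.5, 509.2, 347.9], 0.73)]
[([229.0, 131.9, 256.5, 158.2], 0.95), ([271.1, 205.2, 294.2, 221.8], 0.76)]
[]
```

View pics/scene1c.png

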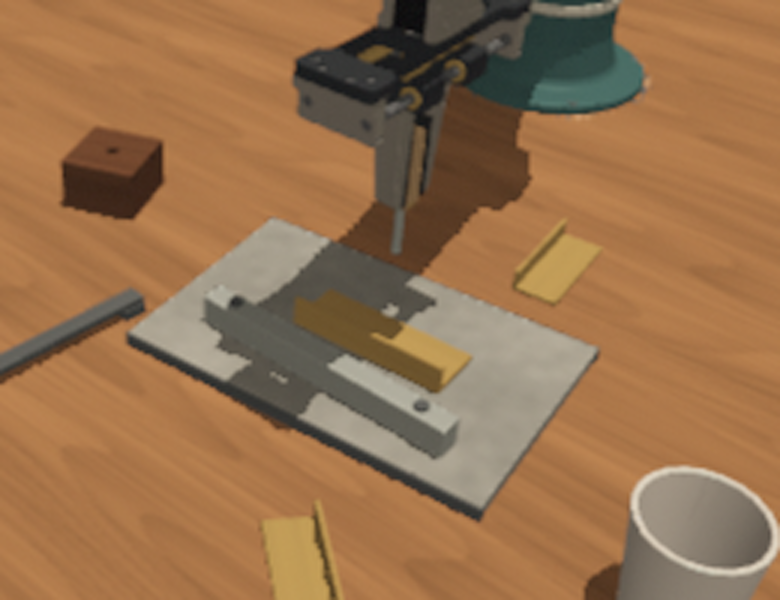

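The burnisher hangs straight in the gripper with its ball at about (382,213) in the full picture. The angle is untouched in front of the fence, spanning (352–407, 225–259), and the stand hole is empty. I refine the angle's pose from the scene mask.

Run:
```python
from fit import *
c=optics.capture("scene")
for l,p in (("angle",(.549,.149,.04)),("fence",(.579,.14,-.012))):
    ms=masks({"scene":c},l,p);print(l,ms[0][3],fit(ms,l,p))
```

```text
angle 0.69 (array([0.5476539 , 0.14598701, 0.03521621]), np.float64(0.08413174003362656))
fence 0.88 (array([ 0.57858783,  0.13803306, -0.00989505]), np.float64(0.05376344174146652))
```

arm_command:
  deltas:
    - [[0,0,0.05],0.017]
    - [[0,0,0.1],0.017]
    - [[0,0,0.15],0.017]
    - [[0,0,0.2],0.017]
    - [[0,0,0.24],0.017]
    - [[0,0,0.265],0.017]
    - [[0,0,0.28],0.017]
    - [[0,0,0.288],0.017]
    - [[0,0,0.288],0.017]
    - [[0,0,0.288],0.017]

```text
time_s: 9.55
tool_pos: [0.5191, 0.147, 0.0709]
tool_rot: [0.713, 0.702, 0.0, 0.0]
force: [-0.2, 0.1, -0.7]
gripper_width: 0.0181
finger_force: 30.0
```

```bash
python3 plan.py .54 .149 .0675 -.012
```

```text
t 9.55 p [0.5191 0.147  0.0709] zt [ 0.0006  0.0002 -1.    ] closeyaw -0.0157 F [-0.2374  0.0864 -0.703 ] w 0.0181 ff 30.0 j [-0.77  0.53  0.55  2.01 -0.41  0.72  0.02]
delta units [0.009 0.084 0.014] turn -0.007405218426632665
```

arm_command:
  deltas:
    - [[0.008,0.015,0.004],0]
    - [[0.008,0.03,0.008],0]
    - [[0.008,0.045,0.012],0]
    - [[0.008,0.06,0.012],0]
    - [[0.008,0.07,0.012],0]
    - [[0.008,0.078,0.012],0]
    - [[0.008,0.086,0.012],0]
    - [[0.008,0.094,0.012],0]
    - [[0.008,0.102,0.012],0]
    - [[0.008,0.11,0.012],0]

```text
time_s: 10.38
tool_pos: [0.5455, 0.1486, 0.0674]
tool_rot: [0.713, 0.702, -0.001, -0.001]
force: [-1.7, -0.3, 0.3]
gripper_width: 0.0178
finger_force: 30.0
```

```bash
python3 plan.py .571 .149 .0665 -.012
```

```text
t 10.38 p [0.5455 0.1486 0.0674] zt [-0.0019  0.     -1.    ] closeyaw -0.0154 F [-1.7331 -0.266   0.3037] w 0.0178 ff 30.0 j [-0.74  0.57  0.54  1.94 -0.42  0.74  0.03]
delta units [0.003 0.102 0.003] turn -0.006838566237485022
```

arm_command:
  deltas:
    - [[0,0.009,0],0]
    - [[0,0.018,0],0]
    - [[0,0.027,0],0]
    - [[0,0.036,0],0]
    - [[0,0.045,0],0]
    - [[0,0.053,0],0]
    - [[0,0.06,0],0]
    - [[0,0.066,0],0]
    - [[0,0.07,0],0]
    - [[0,0.074,0],0]

```text
time_s: 11.22
tool_pos: [0.5648, 0.1483, 0.0676]
tool_rot: [0.713, 0.702, -0.0, -0.0]
force: [-1.8, 0.0, -0.6]
gripper_width: 0.0177
finger_force: 30.0
```

```bash
python3 plan.py .571 .149 .0665 -.012
```

```text
t 11.22 p [0.5648 0.1483 0.0676] zt [-0.0001 -0.     -1.    ] closeyaw -0.0156 F [-1.7852  0.0103 -0.5534] w 0.0177 ff 30.0 j [-0.72  0.59  0.54  1.9  -0.43  0.76  0.04]
delta units [0.003 0.025 0.004] turn -0.0071677207073679305
```

Slow push to the fence.

arm_command:
  deltas:
    - [[0,0.004,0],0]
    - [[0,0.008,0],0]
    - [[0,0.012,0],0]
    - [[0,0.016,0],0]
    - [[0,0.019,0],0]
    - [[0,0.022,0],0]
    - [[0,0.025,0],0]
    - [[0,0.028,0],0]
    - [[0,0.031,0],0]
    - [[0,0.034,0],0]

```text
time_s: 12.05
tool_pos: [0.5727, 0.1482, 0.0675]
tool_rot: [0.713, 0.702, -0.0, -0.001]
force: [-4.6, -0.0, 0.5]
gripper_width: 0.0178
finger_force: 30.0
```

```bash
python3 plan.py .571 .149 .0665 -.012
```

```text
t 12.05 p [0.5727 0.1482 0.0675] zt [-0.0014  0.     -1.    ] closeyaw -0.0155 F [-4.6371 -0.0495  0.4956] w 0.0178 ff 30.0 j [-0.71  0.6   0.54  1.88 -0.43  0.77  0.04]
delta units [ 0.003 -0.007  0.004] turn -0.007036202094793609
```

arm_command:
  deltas:
    - [[0,0.001,0.0],0]
    - [[0,0.002,0.001],0]
    - [[0,0.002,0.002],0]
    - [[0,0.002,0.003],0]
    - [[0,0.002,0.004],0]
    - [[0,0.002,0.005],0]
    - [[0,0.002,0.006],0]
    - [[0,0.002,0.006],0]
    - [[0,0.002,0.006],0]
    - [[0,0.002,0.006],0]

```text
time_s: 12.88
tool_pos: [0.5728, 0.1483, 0.0661]
tool_rot: [0.713, 0.702, -0.001, -0.001]
force: [-5.4, 0.1, 2.8]
gripper_width: 0.0181
finger_force: 30.0
```

```bash
python3 plan.py;python3 - <<'E'
from fit import *
c=optics.capture("scene");cv2.imwrite("pics/scene2.png",c["img"][:,:,::-1])
for l,p in (("angle",(.577,.149,-.01)),("fence",(.579,.14,-.012))):
    ms=masks({"scene":c},l,p);print(l,ms[0][3],fit(ms,l,p))
b=cv2.imread("pics/scene2.png")[180:290,310:450];cv2.imwrite("pics/scene2c.png",cv2.resize(b,None,fx=5,fy=5,interpolation=cv2.INTER_CUBIC))
E
```

```text
t 12.88 p [0.5728 0.1483 0.0661] zt [-0.002   0.0003 -1.    ] closeyaw -0.0153 F [-5.4006  0.1175  2.7518] w 0.0181 ff 30.0 j [-0.71  0.61  0.53  1.88 -0.43  0.77  0.04]
angle 0.95 (array([ 0.55628132,  0.14733537, -0.03200334]), np.float64(1.195743441581726))
fence 0.92 (array([ 0.57931056,  0.13767826, -0.00332514]), np.float64(0.051308032125234604))
```

View pics/scene2c.png

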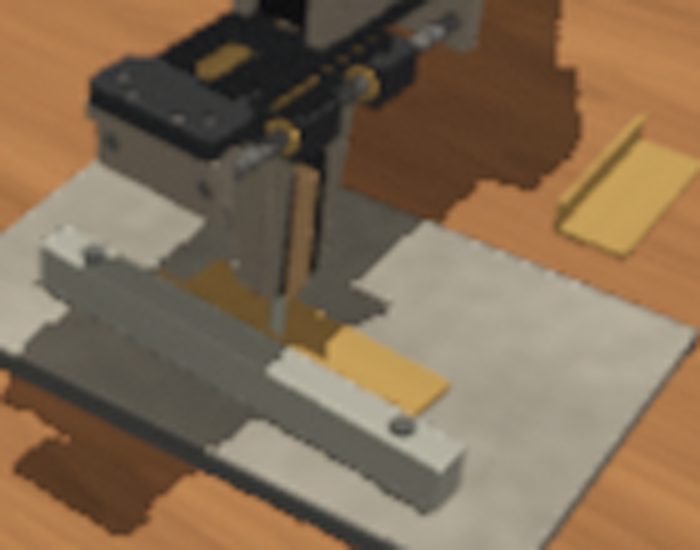

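The angle lies against the fence along its length: its left end is at about (391,262) and its front-left corner at (400,256), with the ball in the corner near (366,246). Next I work out where the ends are.

Run:
```python
from fit import *
c=optics.capture("scene");g=cv2.cvtColor(c["img"],cv2.COLOR_RGB2GRAY)
print("FL corner",atz(c,(310+448/5,180+382/5),.016)," R top",atz(c,(343,235),.036))
print("ball-contact ref",atz(c,(366,246),.03))
rs=nets.trace("scene","angle")
for r in rs:
    print(r["rect"],r["confidence"],atz(c,(r["rect"][2],r["region"][:,int(r["rect"][2])-1].nonzero()[0].mean()),.016) )
```

```text
FL corner [0.53234457 0.21232208 0.016     ]  R top [0.57771688 0.0880133  0.036     ]
ball-contact ref [0.56761675 0.14584175 0.03      ]
[420.4, 203.8, 452.5, 235.0] 0.91 [nan nan nan]
[335.9, 296.2, 365.9, 346.3] 0.9 [0.74772737 0.28039556 0.016     ]
[351.3, 230.1, 398.8, 263.4] 0.82 [0.53380656 0.21120016 0.016     ]<stdin>:7: RuntimeWarning: Mean of empty slice.
  ret = ret.dtype.type(ret / rcount)
```

arm_command:
  deltas:
    - [[0,-0.01,-0.01],0]
    - [[0,-0.03,-0.03],0]
    - [[0.02,-0.04,-0.04],0]
    - [[0.05,-0.04,-0.04],0]
    - [[0.09,-0.04,-0.04],0]
    - [[0.13,-0.04,-0.04],0]
    - [[0.17,-0.04,-0.04],0]
    - [[0.2,-0.04,-0.04],0]
    - [[0.22,-0.04,-0.04],0]
    - [[0.22,-0.04,-0.04],0]

```text
time_s: 13.97
tool_pos: [0.5644, 0.2052, 0.0758]
tool_rot: [0.712, 0.702, 0.0, -0.0]
force: [0.1, -0.5, -0.3]
gripper_width: 0.0182
finger_force: 30.0
```

```bash
python3 plan.py
python3 - <<'E'
from fit import *
for n in("top","scene"):
    c=optics.capture(n);cv2.imwrite(f"pics/{n}3.png",c["img"][:,:,::-1])
b=cv2.imread("pics/scene3.png")[190:280,320:440];cv2.imwrite("pics/scene3c.png",cv2.resize(b,None,fx=6,fy=6,interpolation=cv2.INTER_CUBIC))
c=optics.capture("scene");
p=(.577,.149,-.01)
ms=masks({"scene":c},"angle",p);print(ms[0][3],fit(ms,"angle",p))
E
```

```text
t 13.97 p [0.5644 0.2052 0.0758] zt [-0.0001  0.0003 -1.    ] closeyaw -0.0132 F [ 0.0989 -0.4544 -0.3131] w 0.0182 ff 30.0 j [-0.81  0.6   0.54  1.86 -0.42  0.8  -0.06]
0.65 (array([ 0.55666531,  0.14503306, -0.02686321]), np.float64(1.10397469997406))
```

View pics/scene3c.png

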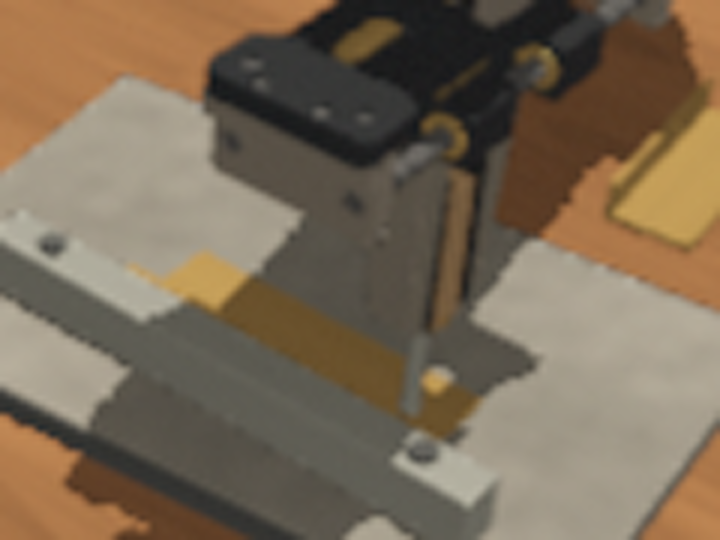

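arm_command:
  deltas:
    - [[0.01,0,0.01],0]
    - [[0.02,0,0.02],0]
    - [[0.021,0.005,0.03],0]
    - [[0.021,0.013,0.036],0]
    - [[0.021,0.02,0.038],0]
    - [[0.021,0.027,0.039],0]
    - [[0.021,0.033,0.04],0]
    - [[0.021,0.037,0.041],0]
    - [[0.021,0.04,0.042],0]
    - [[0.021,0.04,0.042],0]

```text
time_s: 15.0
tool_pos: [0.5734, 0.2083, 0.0658]
tool_rot: [0.713, 0.702, -0.001, -0.001]
force: [-4.3, -0.3, 5.8]
gripper_width: 0.0177
finger_force: 30.0
```

```bash
python3 plan.py
```

```text
t 15.0 p [0.5734 0.2083 0.0658] zt [-0.0034  0.0001 -1.    ] closeyaw -0.0155 F [-4.3305 -0.2742  5.8484] w 0.0177 ff 30.0 j [-0.79  0.63  0.53  1.83 -0.43  0.8  -0.05]
```

arm_command:
  deltas:
    - [[0.008,0,-0.001],0]
    - [[0.008,0,-0.001],0]
    - [[-0.002,0,-0.001],0]
    - [[-0.012,0,-0.001],0]
    - [[-0.022,0,-0.001],0]
    - [[-0.032,0,-0.001],0]
    - [[-0.042,0,-0.001],0]
    - [[-0.052,0,-0.001],0]
    - [[-0.062,0,-0.001],0]
    - [[-0.072,0,-0.001],0]

```text
time_s: 15.83
tool_pos: [0.5732, 0.1931, 0.0659]
tool_rot: [0.712, 0.702, 0.0, -0.002]
force: [-3.1, 4.8, 2.5]
gripper_width: 0.0181
finger_force: 30.0
```

```bash
python3 plan.py
```

```text
t 15.83 p [0.5732 0.1931 0.0659] zt [-0.0022  0.0036 -1.    ] closeyaw -0.014 F [-3.1101  4.7611  2.5333] w 0.0181 ff 30.0 j [-0.77  0.62  0.53  1.85 -0.44  0.79 -0.02]
```

arm_command:
  deltas:
    - [[-0.01,0,0],0]
    - [[-0.02,0,0],0]
    - [[-0.03,0,0],0]
    - [[-0.04,0,0],0]
    - [[-0.05,0,0],0]
    - [[-0.06,0,0],0]
    - [[-0.07,0,0],0]
    - [[-0.08,0,0],0]
    - [[-0.09,0,0],0]
    - [[-0.1,0,0],0]

```text
time_s: 16.67
tool_pos: [0.5729, 0.1679, 0.0659]
tool_rot: [0.712, 0.702, 0.0, -0.002]
force: [-4.2, 3.4, 2.9]
gripper_width: 0.0181
finger_force: 30.0
```

```bash
python3 plan.py
python3 - <<'E'
from fit import *
c=optics.capture("scene");i=c["img"];cv2.imwrite("pics/scene4.png",i[:,:,::-1])
for f in("scene3","scene2","scene4"):
    a=cv2.imread(f"pics/{f}.png");h=cv2.cvtColor(a,cv2.COLOR_BGR2HSV)
    m=((h[...,0]>14)&(h[...,0]<30)&(h[...,1]>105)).astype(np.uint8); m[:, :340]=0;m[:,405:]=0;m[:240]=0;m[270:]=0
    n,l,s,_=cv2.connectedComponentsWithStats(m);k=1+s[1:,4].argmax();ys,xs=np.where(l==k)
    print(f,s[k],xs.max(),ys[xs==xs.max()],ys.max(),xs[ys==ys.max()])
E
```

```text
t 16.67 p [0.5729 0.1679 0.0659] zt [-0.0019  0.0033 -1.    ] closeyaw -0.014 F [-4.2179  3.3778  2.8823] w 0.0181 ff 30.0 j [-0.74  0.61  0.53  1.87 -0.43  0.78  0.02]
scene3 [352 240  48  23 349] 399 [256] 262 [392 393 394]
scene2 [352 240  48  23 351] 399 [257] 262 [392 393]
scene4 [374 240  26  23 239] 399 [257] 262 [392 393]
```

The angle hasn't been dragged; its left tip is still at pixel (399,257). I continue the run.

arm_command:
  deltas:
    - [[-0.01,0,0],0]
    - [[-0.02,0,0],0]
    - [[-0.03,0,0],0]
    - [[-0.04,0,0],0]
    - [[-0.05,0,0],0]
    - [[-0.06,0,0],0]
    - [[-0.07,0,0],0]
    - [[-0.08,0,0],0]
    - [[-0.09,0,0],0]
    - [[-0.1,0,0],0]

```text
time_s: 17.55
tool_pos: [0.5727, 0.1426, 0.0659]
tool_rot: [0.712, 0.702, 0.0, -0.002]
force: [-3.7, 4.0, 3.1]
gripper_width: 0.018
finger_force: 30.0
```

```bash
python3 plan.py
```

```text
t 17.55 p [0.5727 0.1426 0.0659] zt [-0.0018  0.003  -1.    ] closeyaw -0.0143 F [-3.6939  3.9988  3.0865] w 0.018 ff 30.0 j [-0.7   0.6   0.53  1.88 -0.43  0.77  0.06]
```

arm_command:
  deltas:
    - [[-0.01,0,0],0]
    - [[-0.02,0,0],0]
    - [[-0.03,0,0],0]
    - [[-0.04,0,0],0]
    - [[-0.05,0,0],0]
    - [[-0.06,0,0],0]
    - [[-0.07,0,0],0]
    - [[-0.08,0,0],0]
    - [[-0.09,0,0],0]
    - [[-0.1,0,0],0]

```text
time_s: 18.38
tool_pos: [0.5724, 0.1175, 0.0659]
tool_rot: [0.712, 0.702, 0.0, -0.002]
force: [-3.1, 5.1, 3.4]
gripper_width: 0.0178
finger_force: 30.0
```

```bash
python3 plan.py
```

```text
t 18.38 p [0.5724 0.1175 0.0659] zt [-0.0016  0.0028 -1.    ] closeyaw -0.0144 F [-3.0535  5.1171  3.3667] w 0.0178 ff 30.0 j [-0.66  0.6   0.53  1.9  -0.43  0.76  0.1 ]
```

arm_command:
  deltas:
    - [[-0.01,0,0],0]
    - [[-0.02,0,0],0]
    - [[-0.03,0,0],0]
    - [[-0.04,0,0],0]
    - [[-0.05,0,0],0]
    - [[-0.06,0,0],0]
    - [[-0.07,0,0],0]
    - [[-0.08,0,0],0]
    - [[-0.09,0,0],0]
    - [[-0.1,0,0],0]

```text
time_s: 19.22
tool_pos: [0.5722, 0.0924, 0.0659]
tool_rot: [0.712, 0.702, 0.0, -0.001]
force: [-3.6, 4.5, 2.9]
gripper_width: 0.0176
finger_force: 30.0
```

```bash
python3 plan.py
python3 - <<'E'
from fit import *
c=optics.capture("scene");i=c["img"];cv2.imwrite("pics/scene5.png",i[:,:,::-1])
b=i[200:270,320:420,::-1];cv2.imwrite("pics/scene5c.png",cv2.resize(b,None,fx=7,fy=7,interpolation=cv2.INTER_CUBIC))
for q in ([.574,.083,.016],[.574,.083,.036],[.579,.0835,.036],[.5705,.0925,.02],[.5705,.0925,.0606]): print(q,(proj(c,q)-[320,200]+.5)*7)
E
```

```text
t 19.22 p [0.5722 0.0924 0.0659] zt [-0.0014  0.0027 -1.    ] closeyaw -0.0145 F [-3.5838  4.5139  2.8627] w 0.0176 ff 30.0 j [-0.62  0.59  0.53  1.91 -0.43  0.76  0.14]
[0.574, 0.083, 0.016] [157.8140126  284.31971659]
[0.574, 0.083, 0.036] [159.83869101 236.76796748]
[0.579, 0.0835, 0.036] [151.26330641 244.48663816]
[0.5705, 0.0925, 0.02] [187.317055   282.23121996]
[0.5705, 0.0925, 0.0606] [192.25998635 183.80761214]
```

View pics/scene5c.png

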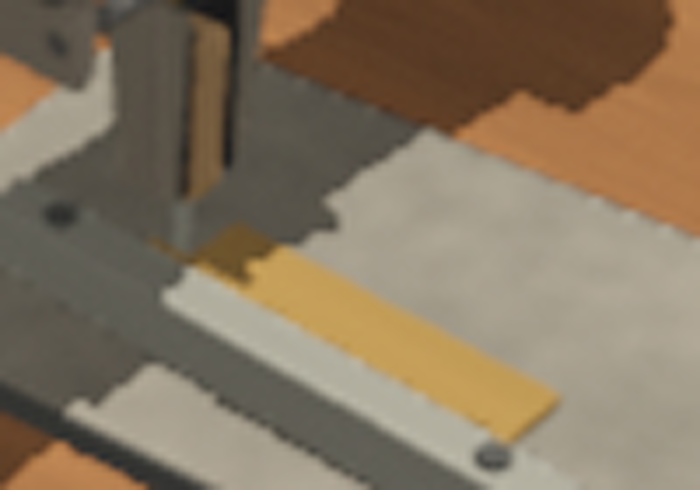

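The ball is about 9 mm short of the right end (shank at crop x≈182, end of the upright leg at ≈151). I finish the run, then slide back to the middle.

arm_command:
  deltas:
    - [[-0.01,0,0],0]
    - [[-0.02,0,0],0]
    - [[-0.029,0,0],0]
    - [[-0.029,0,0],0]
    - [[-0.029,0,0],0]
    - [[-0.02,0,0],0]
    - [[-0.01,0,0],0]
    - [[0,0,0],0]
    - [[0.012,0,0],0]
    - [[0.024,0,0],0]

```text
time_s: 20.1
tool_pos: [0.5728, 0.0943, 0.0656]
tool_rot: [0.713, 0.701, -0.001, 0.001]
force: [-3.5, -4.5, 1.8]
gripper_width: 0.0176
finger_force: 30.0
```

arm_command:
  deltas:
    - [[0.012,0,0],0]
    - [[0.024,0,0],0]
    - [[0.036,0,0],0]
    - [[0.048,0,0],0]
    - [[0.06,0,0],0]
    - [[0.072,0,0],0]
    - [[0.084,0,0],0]
    - [[0.096,0,0],0]
    - [[0.108,0,0],0]
    - [[0.12,0,0],0]

```text
time_s: 20.93
tool_pos: [0.5732, 0.124, 0.0656]
tool_rot: [0.713, 0.701, -0.001, 0.001]
force: [-3.5, -4.9, 1.8]
gripper_width: 0.018
finger_force: 30.0
```

```bash
python3 plan.py .5725 .148 .0659
```

```text
t 20.93 p [0.5732 0.124  0.0656] zt [-0.0008 -0.0031 -1.    ] closeyaw -0.0168 F [-3.4531 -4.9284  1.7709] w 0.018 ff 30.0 j [-0.68  0.6   0.54  1.89 -0.43  0.76  0.08]
delta units [ 0.096 -0.004 -0.001] turn
```

arm_command:
  deltas:
    - [[0.012,0,0],0]
    - [[0.024,0,0],0]
    - [[0.036,0,0],0]
    - [[0.048,0,0],0]
    - [[0.06,0,0],0]
    - [[0.072,0,0],0]
    - [[0.084,0,0],0]
    - [[0.096,0,0],0]
    - [[0.094,0,0],0]
    - [[0.092,0,0],0]

```text
time_s: 21.77
tool_pos: [0.5735, 0.1482, 0.0657]
tool_rot: [0.713, 0.701, -0.001, 0.0]
force: [-3.3, -1.8, 1.7]
gripper_width: 0.0179
finger_force: 30.0
```

```bash
python3 plan.py .5725 .148 .0659
```

```text
t 21.77 p [0.5735 0.1482 0.0657] zt [-0.0007 -0.0016 -1.    ] closeyaw -0.0162 F [-3.269  -1.8298  1.7321] w 0.0179 ff 30.0 j [-0.71  0.61  0.53  1.88 -0.43  0.77  0.04]
delta units [-0.001 -0.004 -0.001] turn
```

arm_command:
  deltas:
    - [[-0.001,0.0005,0.0003],0]
    - [[-0.001,0.001,0.0006],0]
    - [[-0.001,0.0015,0.0009],0]
    - [[-0.001,0.002,0.0012],0]
    - [[-0.001,0.0025,0.0015],0]
    - [[-0.001,0.003,0.0018],0]
    - [[-0.001,0.0035,0.0021],0]
    - [[-0.001,0.004,0.0024],0]
    - [[-0.001,0.004,0.0024],0]
    - [[-0.001,0.004,0.0024],0]

```text
time_s: 22.6
tool_pos: [0.5737, 0.1482, 0.0655]
tool_rot: [0.713, 0.701, -0.001, -0.001]
force: [-5.7, -3.7, 7.0]
gripper_width: 0.0177
finger_force: 30.0
```

```bash
python3 plan.py
```

```text
t 22.6 p [0.5737 0.1482 0.0655] zt [-0.0025 -0.0007 -1.    ] closeyaw -0.0159 F [-5.6657 -3.6923  7.0321] w 0.0177 ff 30.0 j [-0.71  0.61  0.53  1.88 -0.43  0.77  0.04]
```

arm_command:
  deltas:
    - [[-0.002,0.001,0.0002],0]
    - [[-0.004,0.002,0.0004],0]
    - [[-0.005,0.003,0.0006],0]
    - [[-0.005,0.004,0.0008],0]
    - [[-0.005,0.005,0.001],0]
    - [[-0.005,0.006,0.0012],0]
    - [[-0.005,0.007,0.0013],0]
    - [[-0.005,0.007,0.0013],0]
    - [[-0.005,0.007,0.0013],0]
    - [[-0.005,0.007,0.0013],0]

```text
time_s: 23.43
tool_pos: [0.5758, 0.1465, 0.0645]
tool_rot: [0.713, 0.701, -0.001, 0.0]
force: [-4.4, -4.3, 0.6]
gripper_width: 0.0178
finger_force: 30.0
```

```bash
python3 plan.py
```

```text
t 23.43 p [0.5758 0.1465 0.0645] zt [-0.0015 -0.0017 -1.    ] closeyaw -0.0161 F [-4.3926 -4.2585  0.6426] w 0.0178 ff 30.0 j [-0.71  0.61  0.53  1.87 -0.43  0.77  0.05]
```

Run:
```python
from fit import *
c=optics.capture("scene");i=c["img"];cv2.imwrite("pics/scene6.png",i[:,:,::-1])
t=optics.capture("top")["img"]
b=i[180:270,320:420,::-1];cv2.imwrite("pics/scene6c.png",cv2.resize(b,None,fx=6.5,fy=6.5,interpolation=cv2.INTER_CUBIC))
print(robot.sense()["ft_torque"])
```

```text
[-1.26063394  1.22708543  0.01888743]
```

View pics/scene6c.png

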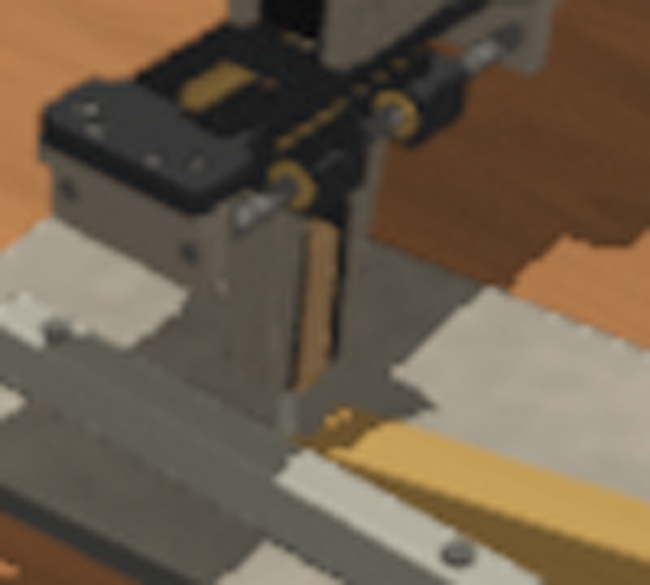

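Run:
```python
import cv2
from h import *
b=cv2.imread("pics/scene6.png")[215:285,340:440];t=optics.capture("top")["img"][180:250,230:310,::-1]
r=lambda a,f:cv2.resize(a,None,fx=f,fy=f,interpolation=cv2.INTER_CUBIC)
b=r(b,5);t=r(t,4.2);o=np.zeros((b.shape[0]+t.shape[0]-100,800,3),np.uint8)
o[:350,:500]=b;o[o.shape[0]-t.shape[0]:,800-t.shape[1]:]=t
cv2.imwrite("pics/m7.png",o);print(o.shape)
```

```text
(544, 800, 3)
```

View pics/m7.png

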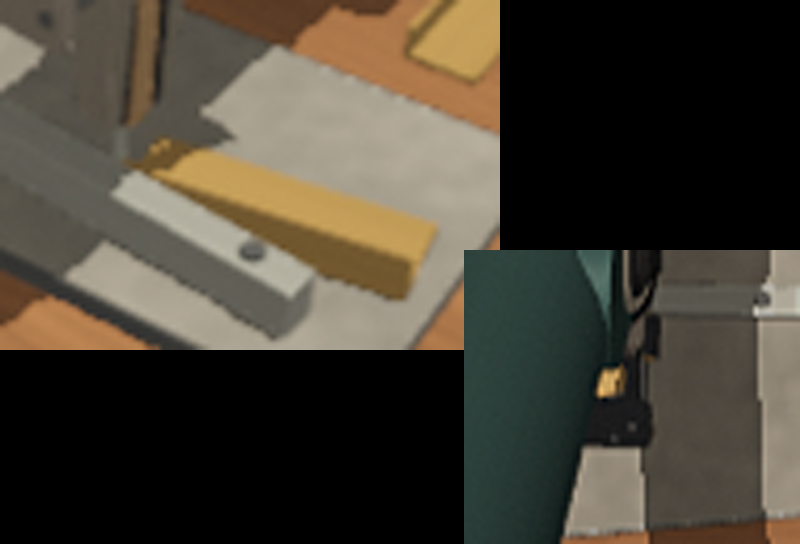

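On the way back the ball's friction dragged the angle left and yawed it off the fence, leaving the ball near its right end. I lift clear, re-measure, then redo the flush push and the run.

arm_command:
  deltas:
    - [[0,-0.015,-0.003],0]
    - [[0,-0.03,-0.03],0]
    - [[0,-0.03,-0.09],0]
    - [[-0.05,-0.03,-0.16],0]
    - [[-0.15,-0.03,-0.2],0]
    - [[-0.27,-0.03,-0.2],0]
    - [[-0.4,-0.03,-0.2],0]
    - [[-0.48,-0.03,-0.2],0]
    - [[-0.5,-0.03,-0.2],0]
    - [[-0.5,-0.03,-0.2],0]

```text
time_s: 24.42
tool_pos: [0.5679, 0.022, 0.1159]
tool_rot: [0.714, 0.701, 0.001, 0.001]
force: [-0.3, 0.7, -0.4]
gripper_width: 0.0179
finger_force: 30.0
```

```bash
python3 plan.py
python3 - <<'E'
from fit import *
cs={n:optics.capture(n) for n in("scene","top")}
for p in ((.57,.19,.1),(.56,.18,.05)):
  for n in cs:
    ms=masks({n:cs[n]},"angle",p)
    if ms: print(n,ms[0][3],fit(ms,"angle",p))
i=cs["scene"]["img"][:,:,::-1];cv2.imwrite("pics/scene8.png",i)
b=cv2.resize(i[140:290,270:440],None,fx=4,fy=4,interpolation=cv2.INTER_CUBIC);cv2.imwrite("pics/scene8c.png",b)
E
```

```text
t 24.42 p [0.5679 0.022  0.1159] zt [ 0.0026  0.0006 -1.    ] closeyaw -0.0184 F [-0.3248  0.6814 -0.4485] w 0.0179 ff 30.0 j [-0.56  0.5   0.59  1.92 -0.37  0.83  0.22]
scene 0.76 (array([0.5600453 , 0.20779277, 0.17374957]), np.float64(0.3927238881587982))
top 0.89 (array([0.5631048 , 0.21370342, 0.23559162]), np.float64(0.04756097495555878))
scene 0.76 (array([0.56024858, 0.20935761, 0.19749511]), np.float64(0.39238467812538147))
top 0.89 (array([0.56325805, 0.21371509, 0.23521612]), np.float64(0.047256097197532654))
```

View pics/scene8c.png

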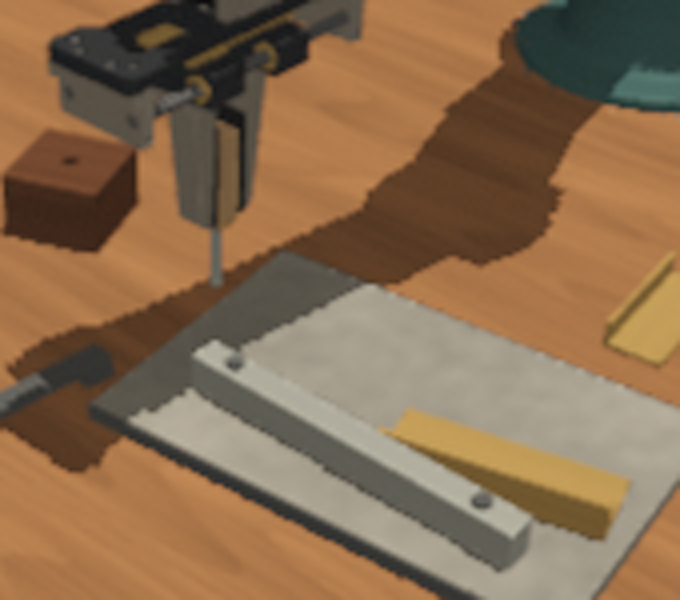

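The angle now sits about 65 mm further left at (.563, .214), yawed +0.235 rad, with its right end near the fence. I'll flush it, slide it back a little along the fence by its left end, flush it again, and redo the run with lighter forces, lifting the ball for the return.

arm_command:
  deltas:
    - [[0.1,-0.02,0],0]
    - [[0.22,-0.06,0],0]
    - [[0.36,-0.1,0],0]
    - [[0.5,-0.14,0],0]
    - [[0.64,-0.154,0],0]
    - [[0.757,-0.154,0.03],0]
    - [[0.757,-0.154,0.08],0]
    - [[0.757,-0.154,0.13],0]
    - [[0.757,-0.154,0.165],0]
    - [[0.757,-0.154,0.185],0]

```text
time_s: 25.55
tool_pos: [0.5308, 0.211, 0.067]
tool_rot: [0.713, 0.701, -0.001, -0.0]
force: [-0.1, -0.2, -0.3]
gripper_width: 0.0179
finger_force: 30.0
```

```bash
python3 plan.py .5543 .215 .0675
```

```text
t 25.55 p [0.5308 0.211  0.067 ] zt [-0.002  -0.0019 -1.    ] closeyaw -0.0174 F [-0.0551 -0.2255 -0.3396] w 0.0179 ff 30.0 j [-0.85  0.58  0.53  1.93 -0.42  0.75 -0.09]
delta units [ 0.018  0.094 -0.002] turn
```

arm_command:
  deltas:
    - [[0.005,0.02,0],0]
    - [[0.01,0.04,0],0]
    - [[0.016,0.055,0.003],0]
    - [[0.016,0.07,0.005],0]
    - [[0.016,0.08,0.005],0]
    - [[0.016,0.09,0.005],0]
    - [[0.016,0.1,0.005],0]
    - [[0.016,0.11,0.005],0]
    - [[0.016,0.12,0.005],0]
    - [[0.016,0.13,0.005],0]

```text
time_s: 26.38
tool_pos: [0.5637, 0.2164, 0.0673]
tool_rot: [0.713, 0.702, -0.0, -0.0]
force: [-3.4, 0.2, 1.2]
gripper_width: 0.018
finger_force: 30.0
```

```bash
python3 plan.py .574 .215 .0675
```

```text
t 26.38 p [0.5637 0.2164 0.0673] zt [-0.001  0.    -1.   ] closeyaw -0.0153 F [-3.3628  0.1653  1.1656] w 0.018 ff 30.0 j [-0.81  0.62  0.53  1.85 -0.42  0.79 -0.08]
delta units [-0.005  0.041 -0.001] turn
```

arm_command:
  deltas:
    - [[0,0.006,0],0]
    - [[0,0.012,0],0]
    - [[0,0.018,0],0]
    - [[0,0.024,0],0]
    - [[0,0.029,0],0]
    - [[0,0.034,0],0]
    - [[0,0.038,0],0]
    - [[0,0.042,0],0]
    - [[0,0.044,0],0]
    - [[0,0.044,0],0]

```text
time_s: 27.22
tool_pos: [0.5735, 0.2161, 0.0672]
tool_rot: [0.712, 0.702, -0.001, -0.001]
force: [-6.1, -0.7, 2.7]
gripper_width: 0.0174
finger_force: 30.0
```

```bash
python3 plan.py .574 .215 .0675
python3 - <<'E'
from fit import *
cs={n:optics.capture(n) for n in("scene","top")}
p=(.577,.21,.0)
for n in cs:
    ms=masks({n:cs[n]},"angle",p)
    if ms: print(n,ms[0][3],fit(ms,"angle",p))
E
```

```text
t 27.22 p [0.5735 0.2161 0.0672] zt [-0.0036 -0.0001 -1.    ] closeyaw -0.0153 F [-6.1421 -0.686   2.6596] w 0.0174 ff 30.0 j [-0.8   0.63  0.52  1.82 -0.43  0.8  -0.07]
delta units [-0.005  0.002 -0.001] turn 
scene 0.61 (array([ 0.57676262,  0.21020276, -0.03926131]), np.float64(0.7341492772102356))
top 0.91 (array([ 5.79638529e-01,  2.06934741e-01, -3.77084181e-04]), np.float64(0.9157482385635376))
```

arm_command:
  deltas:
    - [[0,-0.02,-0.01],0]
    - [[0,-0.04,-0.04],0]
    - [[0.05,-0.04,-0.05],0]
    - [[0.13,-0.04,-0.05],0]
    - [[0.22,-0.04,-0.05],0]
    - [[0.3,-0.04,-0.05],0]
    - [[0.316,-0.04,-0.04],0]
    - [[0.316,-0.04,-0.02],0]
    - [[0.316,-0.04,0],0]
    - [[0.316,-0.04,0.013],0]

```text
time_s: 28.25
tool_pos: [0.5663, 0.2934, 0.0634]
tool_rot: [0.713, 0.701, -0.001, 0.0]
force: [0.1, -0.7, -0.4]
gripper_width: 0.018
finger_force: 30.0
```

```bash
python3 plan.py .5635 .27 .0638;  python3 - <<'E'
from fit import *
cs={n:optics.capture(n) for n in("scene","top")}
p=(.579,.21,.0)
for n in cs:
    ms=masks({n:cs[n]},"angle",p)
    if ms: print(n,ms[0][3],fit(ms,"angle",p))
cv2.imwrite("pics/scene9.png",cs["scene"]["img"][:,:,::-1])
E
```

```text
t 28.25 p [0.5663 0.2934 0.0634] zt [-0.0003 -0.0014 -1.    ] closeyaw -0.0174 F [ 0.0674 -0.6853 -0.4169] w 0.018 ff 30.0 j [-0.9   0.67  0.52  1.76 -0.43  0.82 -0.19]
delta units [-0.094 -0.01  -0.001] turn 
scene 0.87 (array([-1.71433333, -5.54833333,  0.65      ]), np.float64(1.0))
top 0.58 (array([0.5797145 , 0.21293419, 0.00134572]), np.float64(0.05010330677032471))
```

arm_command:
  deltas:
    - [[-0.012,-0.004,0],0]
    - [[-0.024,-0.006,0],0]
    - [[-0.036,-0.006,0],0]
    - [[-0.048,-0.006,0],0]
    - [[-0.061,-0.006,0],0]
    - [[-0.074,-0.006,0],0]
    - [[-0.087,-0.006,0],0]
    - [[-0.1,-0.006,0],0]
    - [[-0.113,-0.006,0],0]
    - [[-0.126,-0.006,0],0]

```text
time_s: 29.28
tool_pos: [0.5644, 0.2639, 0.0644]
tool_rot: [0.713, 0.702, 0.0, -0.0]
force: [-0.2, 2.6, 0.5]
gripper_width: 0.0176
finger_force: 30.0
```

```bash
python3 plan.py .5635 .232 .0638
```

```text
t 29.28 p [0.5644 0.2639 0.0644] zt [ 0.0004  0.0006 -1.    ] closeyaw -0.0153 F [-0.1693  2.6221  0.4661] w 0.0176 ff 30.0 j [-0.87  0.65  0.52  1.8  -0.43  0.8  -0.15]
delta units [-0.127 -0.002  0.002] turn
```

arm_command:
  deltas:
    - [[-0.013,0,0],0]
    - [[-0.026,0,0],0]
    - [[-0.04,0,0],0]
    - [[-0.054,0,0],0]
    - [[-0.068,0,0],0]
    - [[-0.082,0,0],0]
    - [[-0.096,0,0],0]
    - [[-0.11,0,0],0]
    - [[-0.124,0,0],0]
    - [[-0.135,0,0],0]

```text
time_s: 30.12
tool_pos: [0.5638, 0.2296, 0.0642]
tool_rot: [0.713, 0.701, 0.0, 0.0]
force: [0.2, 2.7, 0.2]
gripper_width: 0.018
finger_force: 30.0
```

```bash
python3 plan.py
```

```text
t 30.12 p [0.5638 0.2296 0.0642] zt [ 0.0001  0.     -1.    ] closeyaw -0.0159 F [0.2429 2.6524 0.1998] w 0.018 ff 30.0 j [-0.83  0.63  0.52  1.84 -0.43  0.79 -0.1 ]
```

arm_command:
  deltas:
    - [[0.02,0,0],0]
    - [[0.04,0,-0.02],0]
    - [[0.04,-0.02,-0.06],0]
    - [[0,-0.06,-0.06],0]
    - [[-0.08,-0.08,-0.06],0]
    - [[-0.16,-0.08,-0.06],0]
    - [[-0.24,-0.08,-0.06],0]
    - [[-0.278,-0.08,-0.06],0]
    - [[-0.278,-0.08,-0.06],0]
    - [[-0.278,-0.08,-0.06],0]

```text
time_s: 30.95
tool_pos: [0.5428, 0.1614, 0.0796]
tool_rot: [0.713, 0.701, 0.0, -0.0]
force: [-0.4, -0.1, -1.2]
gripper_width: 0.0179
finger_force: 30.0
```

```bash
python3 plan.py .5545 .16 .0675;  python3 - <<'E'
from fit import *
cs={n:optics.capture(n) for n in("scene","top")}
p=(.578,.16,-.01)
for n in cs:
    ms=masks({n:cs[n]},"angle",p)
    if ms: print(n,ms[0][3],fit(ms,"angle",p))
cv2.imwrite("pics/scene9.png",cs["scene"]["img"][:,:,::-1])
c=cs["scene"];a=cv2.imread("pics/scene9.png");h=cv2.cvtColor(a,cv2.COLOR_BGR2HSV)
m=((h[...,0]>14)&(h[...,0]<30)&(h[...,1]>105)).astype(np.uint8); m[:, :340]=0;m[:,425:]=0;m[:243]=0;m[285:]=0
n,l,s,_=cv2.connectedComponentsWithStats(m);k=1+s[1:,4].argmax();ys,xs=np.where(l==k)
print(s[k],xs.max(),ys[xs==xs.max()]);print(atz(c,(xs.max()+.5,ys[xs==xs.max()].mean()),.016))
E
```

```text
t 30.95 p [0.5428 0.1614 0.0796] zt [ 0.0003  0.0007 -1.    ] closeyaw -0.0159 F [-0.3817 -0.0652 -1.178 ] w 0.0179 ff 30.0 j [-0.77  0.55  0.54  1.94 -0.4   0.76 -0.01]
delta units [-0.005  0.047  0.048] turn 
scene 0.71 (array([ 0.56405249,  0.15738818, -0.03398305]), np.float64(0.6645761132240295))
top 0.75 (array([ 0.57177295,  0.14332024, -0.0635332 ]), np.float64(1.430777668952942))
[357 243  48  23 399] 404 [259 260 261]
[0.53514182 0.22656533 0.016     ]
```

arm_command:
  deltas:
    - [[0,0,0.02],0]
    - [[0,0,0.04],0]
    - [[0,0.01,0.046],0]
    - [[0,0.03,0.048],0]
    - [[0,0.055,0.048],0]
    - [[0,0.08,0.048],0]
    - [[0,0.095,0.048],0]
    - [[0,0.107,0.048],0]
    - [[0,0.117,0.048],0]
    - [[0,0.126,0.048],0]

```text
time_s: 31.98
tool_pos: [0.573, 0.1603, 0.0669]
tool_rot: [0.713, 0.702, -0.001, -0.001]
force: [-7.4, 0.2, 3.5]
gripper_width: 0.0181
finger_force: 30.0
```

```bash
python3 plan.py
```

```text
t 31.98 p [0.573  0.1603 0.0669] zt [-0.0032 -0.0001 -1.    ] closeyaw -0.0155 F [-7.3978  0.1823  3.4775] w 0.0181 ff 30.0 j [-0.72  0.61  0.53  1.87 -0.42  0.78  0.02]
```

arm_command:
  deltas:
    - [[0,-0.012,0],0]
    - [[0,-0.03,-0.02],0]
    - [[0.02,-0.04,-0.04],0]
    - [[0.06,-0.04,-0.04],0]
    - [[0.11,-0.04,-0.04],0]
    - [[0.16,-0.04,-0.04],0]
    - [[0.21,-0.04,-0.04],0]
    - [[0.245,-0.04,-0.03],0]
    - [[0.253,-0.04,-0.02],0]
    - [[0.253,-0.035,-0.01],0]

```text
time_s: 32.82
tool_pos: [0.5659, 0.225, 0.069]
tool_rot: [0.712, 0.702, -0.0, -0.0]
force: [0.1, -0.6, -0.4]
gripper_width: 0.0178
finger_force: 30.0
```

arm_command:
  deltas:
    - [[0,0.005,0.004],0]
    - [[0,0.01,0.008],0]
    - [[0,0.015,0.01],0]
    - [[0,0.018,0.011],0]
    - [[0,0.021,0.012],0]
    - [[0,0.024,0.013],0]
    - [[0,0.027,0.013],0]
    - [[0,0.029,0.013],0]
    - [[0,0.029,0.013],0]
    - [[0,0.029,0.013],0]

```text
time_s: 33.65
tool_pos: [0.5732, 0.2235, 0.0663]
tool_rot: [0.713, 0.702, -0.0, -0.0]
force: [-1.8, -0.8, 1.2]
gripper_width: 0.0182
finger_force: 30.0
```

```bash
python3 plan.py
```

```text
t 33.65 p [0.5732 0.2235 0.0663] zt [-0.001  -0.0002 -1.    ] closeyaw -0.0154 F [-1.838  -0.7658  1.226 ] w 0.0182 ff 30.0 j [-0.81  0.64  0.52  1.82 -0.43  0.8  -0.08]
```

arm_command:
  deltas:
    - [[-0.01,0.0005,0.001],0]
    - [[-0.02,0.0005,0.001],0]
    - [[-0.03,0.0005,0.001],0]
    - [[-0.04,0.0005,0.001],0]
    - [[-0.05,0.0005,0.001],0]
    - [[-0.06,0.0005,0.001],0]
    - [[-0.07,0.0005,0.001],0]
    - [[-0.08,0.0005,0.001],0]
    - [[-0.09,0.0005,0.001],0]
    - [[-0.1,0.0005,0.001],0]

```text
time_s: 34.48
tool_pos: [0.5731, 0.1986, 0.0661]
tool_rot: [0.713, 0.702, -0.0, -0.0]
force: [-3.5, 3.4, 1.1]
gripper_width: 0.0176
finger_force: 30.0
```

```bash
python3 plan.py
```

```text
t 34.48 p [0.5731 0.1986 0.0661] zt [-0.0006  0.0003 -1.    ] closeyaw -0.0154 F [-3.4986  3.408   1.1187] w 0.0176 ff 30.0 j [-0.78  0.63  0.52  1.84 -0.43  0.79 -0.04]
```

arm_command:
  deltas:
    - [[-0.01,-0.001,0.001],0]
    - [[-0.02,-0.001,0.001],0]
    - [[-0.03,-0.001,0.001],0]
    - [[-0.04,-0.001,0.001],0]
    - [[-0.05,-0.001,0.001],0]
    - [[-0.06,-0.001,0.001],0]
    - [[-0.07,-0.001,0.001],0]
    - [[-0.08,-0.001,0.001],0]
    - [[-0.09,-0.001,0.001],0]
    - [[-0.1,-0.001,0.001],0]

```text
time_s: 35.32
tool_pos: [0.5728, 0.1736, 0.066]
tool_rot: [0.713, 0.702, 0.0, -0.0]
force: [-3.0, 3.6, 2.6]
gripper_width: 0.0181
finger_force: 30.0
```

```bash
python3 plan.py;python3 - <<'E'
from fit import *
c=optics.capture("scene");cv2.imwrite("pics/s10.png",c["img"][:,:,::-1])
for f in("scene9","s10"):
    a=cv2.imread(f"pics/{f}.png");h=cv2.cvtColor(a,cv2.COLOR_BGR2HSV)
    m=((h[...,0]>14)&(h[...,0]<30)&(h[...,1]>105)).astype(np.uint8); m[:, :340]=0;m[:,425:]=0;m[:243]=0;m[285:]=0
    n,l,s,_=cv2.connectedComponentsWithStats(m);k=1+s[1:,4].argmax();ys,xs=np.where(l==k)
    print(f,s[k],xs.max(),ys[xs==xs.max()],ys.max(),xs[ys==ys.max()])
E
```

```text
t 35.32 p [0.5728 0.1736 0.066 ] zt [ 0.0001  0.0003 -1.    ] closeyaw -0.0155 F [-3.013   3.6436  2.5536] w 0.0181 ff 30.0 j [-0.74  0.61  0.53  1.86 -0.43  0.78 -0.  ]
scene9 [357 243  48  23 399] 404 [259 260 261] 265 [398 399]
s10 [376 243  28  23 259] 403 [259 260] 265 [398]
```

arm_command:
  deltas:
    - [[-0.01,0.0005,0],0]
    - [[-0.02,0.0005,0],0]
    - [[-0.03,0.0005,0],0]
    - [[-0.04,0.0005,0],0]
    - [[-0.05,0.0005,0],0]
    - [[-0.06,0.0005,0],0]
    - [[-0.07,0.0005,0],0]
    - [[-0.08,0.0005,0],0]
    - [[-0.09,0.0005,0],0]
    - [[-0.1,0.0005,0],0]

```text
time_s: 36.2
tool_pos: [0.5726, 0.1485, 0.066]
tool_rot: [0.713, 0.702, 0.0, 0.0]
force: [-2.8, 3.8, 2.2]
gripper_width: 0.018
finger_force: 30.0
```

arm_command:
  deltas:
    - [[-0.01,0.0005,0],0]
    - [[-0.02,0.0005,0],0]
    - [[-0.03,0.0005,0],0]
    - [[-0.04,0.0005,0],0]
    - [[-0.05,0.0005,0],0]
    - [[-0.06,0.0005,0],0]
    - [[-0.07,0.0005,0],0]
    - [[-0.08,0.0005,0],0]
    - [[-0.09,0.0005,0],0]
    - [[-0.1,0.0005,0],0]

```text
time_s: 37.03
tool_pos: [0.5723, 0.1234, 0.0659]
tool_rot: [0.713, 0.702, 0.0, 0.0]
force: [-2.8, 2.8, 2.1]
gripper_width: 0.0177
finger_force: 30.0
```

```bash
python3 plan.py;cat > chk.py <<'E'
from fit import *
c=optics.capture("scene");cv2.imwrite("pics/s11.png",c["img"][:,:,::-1])
for f in("s10","s11"):
    a=cv2.imread(f"pics/{f}.png");h=cv2.cvtColor(a,cv2.COLOR_BGR2HSV)
    m=((h[...,0]>14)&(h[...,0]<30)&(h[...,1]>105)).astype(np.uint8); m[:, :340]=0;m[:,425:]=0;m[:243]=0;m[285:]=0
    n,l,s,_=cv2.connectedComponentsWithStats(m);k=1+s[1:,4].argmax();ys,xs=np.where(l==k)
    print(f,s[k],xs.max(),ys[xs==xs.max()],ys.max(),xs[ys==ys.max()])
E
python3 chk.py
```

```text
t 37.03 p [0.5723 0.1234 0.0659] zt [ 0.0002 -0.     -1.    ] closeyaw -0.0156 F [-2.8117  2.8054  2.1369] w 0.0177 ff 30.0 j [-0.67  0.6   0.53  1.9  -0.42  0.76  0.08]
s10 [376 243  28  23 259] 403 [259 260] 265 [398]
s11 [357 243  47  23 359] 403 [259 260] 265 [398]
```

arm_command:
  deltas:
    - [[-0.01,0.0005,0],0]
    - [[-0.02,0.0005,0],0]
    - [[-0.03,0.0005,0],0]
    - [[-0.04,0.0005,0],0]
    - [[-0.05,0.0005,0],0]
    - [[-0.06,0.0005,0],0]
    - [[-0.07,0.0005,0],0]
    - [[-0.08,0.0005,0],0]
    - [[-0.09,0.0005,0],0]
    - [[-0.1,0.0005,0],0]

```text
time_s: 37.92
tool_pos: [0.5721, 0.0983, 0.0659]
tool_rot: [0.713, 0.702, 0.0, 0.0]
force: [-2.5, 3.1, 3.2]
gripper_width: 0.0175
finger_force: 30.0
```

```bash
python3 plan.py; python3 chk.py
python3 - <<'E'
import cv2
b=cv2.imread("pics/s11.png")[200:280,320:430];cv2.imwrite("pics/s11c.png",cv2.resize(b,None,fx=7,fy=7,interpolation=cv2.INTER_CUBIC))
E
```

```text
t 37.92 p [0.5721 0.0983 0.0659] zt [ 0.0002 -0.0001 -1.    ] closeyaw -0.0157 F [-2.5016  3.0861  3.1554] w 0.0175 ff 30.0 j [-0.63  0.59  0.53  1.91 -0.42  0.75  0.12]
s10 [376 243  28  23 259] 403 [259 260] 265 [398]
s11 [358 243  46  23 358] 403 [259 260] 265 [398]
```

View pics/s11c.png

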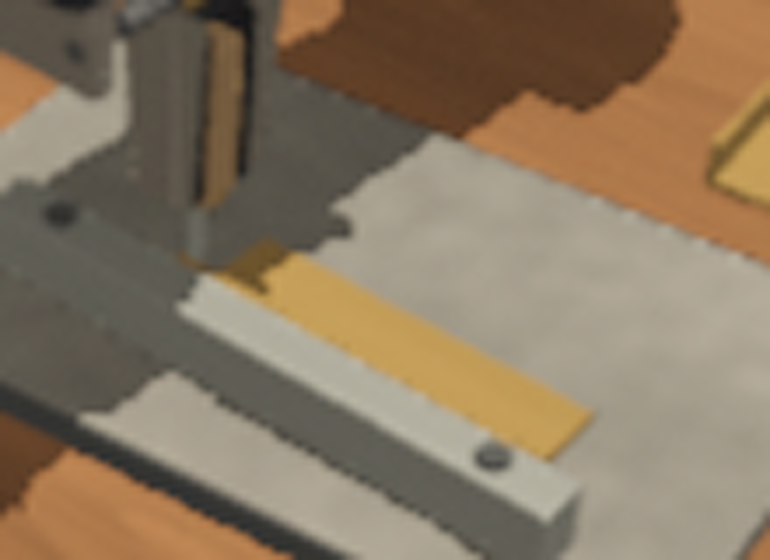

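The ball is now 4 to 5 mm from the right end (shank at crop (199,240), end of the leg at (182,260)) and the angle lies flush and unmoved. I go 2 mm further, lift clear, and return to the middle through the air.

arm_command:
  deltas:
    - [[-0.008,0,0],0]
    - [[-0.008,0,0],0]
    - [[-0.006,-0.02,-0.01],0]
    - [[0.01,-0.035,-0.035],0]
    - [[0.06,-0.04,-0.04],0]
    - [[0.12,-0.04,-0.04],0]
    - [[0.18,-0.04,-0.04],0]
    - [[0.235,-0.04,-0.03],0]
    - [[0.252,-0.04,-0.02],0]
    - [[0.252,-0.035,-0.01],0]

```text
time_s: 38.8
tool_pos: [0.5638, 0.1642, 0.0681]
tool_rot: [0.711, 0.703, 0.0, -0.0]
force: [0.1, 0.2, -1.3]
gripper_width: 0.0176
finger_force: 30.0
```

arm_command:
  deltas:
    - [[0,0.005,0.004],0]
    - [[0,0.01,0.008],0]
    - [[0,0.015,0.01],0]
    - [[0,0.02,0.01],0]
    - [[0,0.025,0.01],0]
    - [[0,0.03,0.01],0]
    - [[0,0.034,0.01],0]
    - [[0,0.036,0.011],0]
    - [[0,0.036,0.012],0]
    - [[0,0.036,0.012],0]

```text
time_s: 39.63
tool_pos: [0.5728, 0.1613, 0.0658]
tool_rot: [0.713, 0.702, -0.0, -0.0]
force: [-4.1, -1.4, 6.3]
gripper_width: 0.018
finger_force: 30.0
```

```bash
python3 plan.py; python3 chk.py
```

```text
t 39.63 p [0.5728 0.1613 0.0658] zt [-0.0013 -0.     -1.    ] closeyaw -0.0157 F [-4.0855 -1.3509  6.3368] w 0.018 ff 30.0 j [-0.72  0.61  0.53  1.87 -0.42  0.77  0.02]
s10 [376 243  28  23 259] 403 [259 260] 265 [398]
s11 [370 243  34  23 303] 403 [259 260] 265 [398]
```

arm_command:
  deltas:
    - [[-0.001,0.001,0.0002],0]
    - [[-0.002,0.002,0.0004],0]
    - [[-0.002,0.003,0.0006],0]
    - [[-0.002,0.004,0.0008],0]
    - [[-0.002,0.005,0.001],0]
    - [[-0.002,0.006,0.001],0]
    - [[-0.002,0.006,0.001],0]
    - [[-0.002,0.006,0.001],0]
    - [[-0.002,0.006,0.001],0]
    - [[-0.002,0.006,0.001],0]

```text
time_s: 40.52
tool_pos: [0.573, 0.1612, 0.0657]
tool_rot: [0.713, 0.702, -0.001, -0.002]
force: [-7.1, -0.9, 10.0]
gripper_width: 0.0181
finger_force: 30.0
```

```bash
python3 plan.py
```

```text
t 40.52 p [0.573  0.1612 0.0657] zt [-0.0039  0.0007 -1.    ] closeyaw -0.0153 F [-7.1264 -0.8932  9.9724] w 0.0181 ff 30.0 j [-0.72  0.61  0.52  1.87 -0.42  0.78  0.02]
```

arm_command:
  deltas:
    - [[-0.001,0.001,0],0]
    - [[-0.001,0.002,0],0]
    - [[-0.001,0.003,0],0]
    - [[-0.001,0.004,0],0]
    - [[-0.001,0.005,0],0]
    - [[-0.001,0.006,0],0]
    - [[-0.001,0.006,0],0]
    - [[-0.001,0.006,0],0]
    - [[-0.001,0.006,0],0]
    - [[-0.001,0.006,0],0]

```text
time_s: 41.35
tool_pos: [0.5732, 0.1612, 0.0656]
tool_rot: [0.712, 0.702, -0.002, -0.003]
force: [-10.8, -0.0, 13.3]
gripper_width: 0.0181
finger_force: 30.0
```

```bash
python3 plan.py; python3 chk.py
```

```text
t 41.35 p [0.5732 0.1612 0.0656] zt [-0.0067  0.001  -1.    ] closeyaw -0.015 F [-10.7554  -0.0346  13.2512] w 0.0181 ff 30.0 j [-0.72  0.61  0.52  1.87 -0.43  0.78  0.02]
s10 [376 243  28  23 259] 403 [259 260] 265 [398]
s11 [370 243  34  23 304] 403 [259 260] 265 [398]
```

arm_command:
  deltas:
    - [[0,0,-0.0003],0]
    - [[0,0,-0.0006],0]
    - [[0,0,-0.0009],0]
    - [[0,0,-0.001],0]
    - [[0,0,-0.001],0]
    - [[0,0,-0.001],0]
    - [[0,0,-0.001],0]
    - [[0,0,-0.001],0]
    - [[0,0,-0.001],0]
    - [[0,0,-0.001],0]

```text
time_s: 42.23
tool_pos: [0.5732, 0.1612, 0.0656]
tool_rot: [0.712, 0.702, -0.002, -0.003]
force: [-8.8, -1.0, 11.4]
gripper_width: 0.0176
finger_force: 30.0
```

```bash
python3 plan.py; python3 chk.py; python3 plan.py
```

```text
t 42.23 p [0.5732 0.1612 0.0656] zt [-0.0067  0.0009 -1.    ] closeyaw -0.015 F [-8.8002 -1.0283 11.3879] w 0.0176 ff 30.0 j [-0.72  0.61  0.52  1.87 -0.42  0.78  0.02]
s10 [376 243  28  23 259] 403 [259 260] 265 [398]
s11 [370 243  34  23 303] 403 [259 260] 265 [398]
t 42.28 p [0.5732 0.1612 0.0656] zt [-0.0067  0.0009 -1.    ] closeyaw -0.015 F [-9.0379 -0.4059 11.8084] w 0.018 ff 30.0 j [-0.72  0.61  0.52  1.87 -0.42  0.78  0.02]
```

arm_command:
  deltas:
    - [[0,0.001,-0.0006],0]
    - [[0,0.002,-0.0006],0]
    - [[0,0.002,-0.0006],0]
    - [[0,0.002,-0.0006],0]
    - [[0,0.002,-0.0006],0]
    - [[0,0.002,-0.0006],0]
    - [[0,0.002,-0.0006],0]
    - [[0,0.002,-0.0006],0]
    - [[0,0.002,-0.0006],0]
    - [[0,0.002,-0.0006],0]

```text
time_s: 43.12
tool_pos: [0.5733, 0.1612, 0.0657]
tool_rot: [0.712, 0.702, -0.002, -0.003]
force: [-11.5, 0.2, 10.6]
gripper_width: 0.0181
finger_force: 30.0
```

```bash
python3 plan.py; python3 chk.py; python3 plan.py
```

```text
t 43.12 p [0.5733 0.1612 0.0657] zt [-0.0076  0.0008 -1.    ] closeyaw -0.0149 F [-11.4744   0.1669  10.5532] w 0.0181 ff 30.0 j [-0.72  0.61  0.52  1.87 -0.42  0.78  0.02]
s10 [376 243  28  23 259] 403 [259 260] 265 [398]
s11 [370 243  34  23 303] 403 [259 260] 265 [398]
t 43.17 p [0.5733 0.1612 0.0656] zt [-0.0076  0.0008 -1.    ] closeyaw -0.015 F [-10.2519  -1.6129  11.8251] w 0.0178 ff 30.0 j [-0.72  0.61  0.52  1.87 -0.42  0.78  0.02]
```

The push is steady at about 10–11 N each way. The angle is flush and the grip is held, so I hand in.

```bash
python3 -c "
from workcell import robot
print(robot.finish_job())"
```

```text
the job is handed in; nothing more can be done
None
```

I handed the job in at 43 s: the angle was against the fence, the burnisher was still gripped, and the ball was pressing mid-corner with about 10–11 N each way. The first run's return dragged the angle off the fence, so I pushed it flush again with the burnisher and repeated the full left-to-right run, leaving the angle about 14 mm left of its original position along the fence.

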